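# Set out the aroma kit on the tasting turntable

## Task

Set out the aroma kit for the next tasting: press the brass release at the front of the kit case so that its sprung lid pops up, swing the lid right back until it rests open, and stand every jar from the case upright in the middle of its own free cork round on the turntable. At the end the empty case must be shut and latched again, and the turntable pushed round by its rim, smoothly, so that the glass of wine stands at the brass pointer; do not touch the glass, and leave the other things on the table where they are.

Things in the scene. Friction and masses are not known exactly. Their poses are not given: they have to be found in the camera images.
- turntable (a joint): the round dark wooden turntable's bearing: angle turned since the start (rad, counterclockwise from above positive; no end stops; light drag, about 0.5 N at the rim keeps it turning, and it stops within a few mm when no longer pushed)
- turntable_mid (a point): centre of the turntable's upper face, 55 mm high. The top is a disc 26 mm thick (29 to 55 mm high), radius 138 mm, with ten lobes of radius 24 mm centred on the 138 mm circle (outermost 162 mm): closed fingers reach down into a hollow of the scalloped rim and push a lobe's flank. A lobe lies outward of each cork round and midway between rounds (every 36 degrees). Foot below: radius 88 mm
- place_0 (a point): centre of the cork round on which the wine glass stands, at the height of the turntable's face (55 mm); the five cork rounds, 70 mm across and nearly flush, are centred 85 mm from the middle, 72 degrees apart. Behind the turntable stand a keg (beyond x = 0.66, y = 0.26 m) and a tall candelabra pole (at x = 0.85, y = 0.08 m): push the rim at its left or right side, not from behind
- front_point (a point): the fixed point over which the glass's cork round must come: on the line from the turntable's middle to the brass pointer, 85 mm from the middle, 55 mm high. The pointer is a fixed flat brass tongue with a round end, up to 15 mm high, that sticks out from under the turntable on the robot's side, ending 185 mm from the middle
- wine_glass: the tasting glass with red wine on the turntable, the only glass there: 65 mm across, 155 mm tall, origin at the centre of its foot, z up
- case: dark wooden aroma kit case with brass corners, fixed: 150 mm deep (x; front -x), 256 mm wide (y), base 34 mm high, lid 46 mm more; origin at the centre of its underside. Inside, a padded insert (top 28 mm high) with four 49 mm square pockets at x = -6, y = -90, -30, 30, 90 mm; jars stand in them 7 mm above the table, so 33 mm stick out above the base's rim
- release_pad (a point): centre of the upper face of the brass release pad (34 by 34 mm) in front of the case, 30 mm high, 39 mm out from the case's front face. A rocker: pressed down about 7 mm (3 to 6 N; hard stop at 11 mm) it frees the lid; let go, it springs back
- case_lid (a joint): lid hinge angle: 0 shut and latched (up to about 0.02), about 0.43 where the sprung plunger leaves it once popped, 1.80 at its stop, resting back. Damped hinge: let go below about 1.1 the lid sinks softly to about 0.43, beyond about 1.3 it falls back to its stop. To shut it, press its top down until the latch snaps over (2 to 4 N, then 10 to 15 N)
- lid_hinge (a point): middle of the lid's hinge line, at the case's back edge, 34 mm high; the line runs along the case's y axis; the lid reaches 146 mm from it to its front face. When popped, the front edge of its upper face stands only 114 mm (level) from the hinge line, so press it shut on its middle line about 100 mm from the hinge; it then lies 80 mm high
- lift_left (a point): outer end of the left one (case +y) of two brass finger lifts on the lid's front face, at its lower edge: each 40 mm wide, 6 mm thick, sticking out 22 mm, at 75 mm to either side of the middle; it moves with the lid (when the lid rests back it is the topmost part and points up)
- lift_right (a point): outer end of the right one (case -y)
- place_1 (a point): centre of a free cork round for a jar, 55 mm high
- place_2 (a point): centre of a free cork round for a jar, 55 mm high
- place_3 (a point): centre of a free cork round for a jar, 55 mm high
- place_4 (a point): centre of a free cork round for a jar, 55 mm high
- jar_1: amber glass aroma jar with a black screw cap, 46 mm across (cap 43 mm), 60 mm tall, 0.13 kg, origin at the centre of its underside, z up; all jars are alike; None if absent
- jar_2: amber glass aroma jar with a black screw cap, 46 mm across (cap 43 mm), 60 mm tall, 0.13 kg, origin at the centre of its underside, z up; all jars are alike; None if absent
- jar_3: amber glass aroma jar with a black screw cap, 46 mm across (cap 43 mm), 60 mm tall, 0.13 kg, origin at the centre of its underside, z up; all jars are alike; None if absent
- jar_4: amber glass aroma jar with a black screw cap, 46 mm across (cap 43 mm), 60 mm tall, 0.13 kg, origin at the centre of its underside, z up; all jars are alike; None if absent
- candle_glass: red candle glass, 68 mm across, 70 mm tall; a bystander, origin at the centre of its underside
- bell: brass hand bell with wooden handle, 58 mm across, 94 mm tall; a bystander, origin at the centre of its underside
- tasting_cup: silver tasting cup with ring handle, 82x103x28 mm; a bystander, origin at the centre of its underside
- notebook: brown notebook, 150x105x14 mm; a bystander, origin at the centre of its underside

How it is judged:
By the outcome, as a careful person would: the job done as asked, in the order asked, and still so for the second after the job is handed in, with the robot touching nothing.
Of jar_1, jar_2, jar_3, jar_4 only 2 to 4 are there at a start; the rules pass over those that are not, and their reading is None.
At some moment in a run one of jar_1, jar_2, jar_3, jar_4 may be knocked a few centimetres aside while the robot is not near it.
It also fails if it takes over 210 s, if anything falls off the work surface, if the arm or the gripper's body presses on something with over 40 N, if the wrist force passes 120 N, or if a joint passes its speed limit or range.

## Robot

A 6-joint arm with a two-finger parallel gripper is mounted at the origin on a cart in front of the work surface, level with it; the furniture and walls round the work are solid. World frame = base frame: x ahead of the robot, y to its left, z up, the work surface at z = 0. Lengths are in m, angles in rad, forces in N, time in s.
With the tool pointing down it reaches from about 0.375 to 0.925 m from the base axis. Payload 5.7 kg.
Tool frame: the origin (TCP) lies midway between the tips of the shut fingers; the grasp point (between the pads) lies 19 mm behind it; z points along the fingers, y is the line along which they close (so a half turn about z gives the same grasp; the last joint's range is limited). The gripper opens to 88 mm and grips with 3 to 60 N. Pads are 20 mm wide; open, the fingers measure 115 mm over their backs; the gripper's body (75 mm by 178 mm) begins 61 mm behind the grasp point.
Start: joints at [1.224, 0.359, 1.51, -0, 1.272, -0.115], TCP at [0.138, 0.584, 0.223] pointing down, gripper open.
Joint ranges: [-2.97, 2.97], [-1.01, 2.36], [0.21, 2.38], [-0.96, 4.11], [0.2, 2.71], [-2.98, 2.98]. Speed limits (rad/s): [2.39, 2.39, 3.14, 3.14, 3.14, 3.14].

## Interface

Orientations are given as a unit quaternion [x, y, z, w].
In Python, from bench import move_ptp, servo_line, goto_joints, move_gripper, sleep, inverse_kinematics, capture, PlanningError, close_job, spot_in, silhouettes, current_clock, current_joint_pos, current_qvel, current_joint_torque, current_position, current_orientation, current_force, current_torque, current_finger_gap, current_grip_force gives the robot as it stands. Calls block until the motion is done:
- move_ptp(position, orientation): joint-space move of the TCP to a pose.
- servo_line(position, orientation=None, rate=0.15, contact_N=None): straight line of the TCP; orientation=None keeps the orientation; rate is the mean speed in m/s. With contact_N (N) it stops when the force on the tool has changed by that much, and returns True; else False.
- goto_joints(angles): joint-space move.
- move_gripper(opening): finger opening in m; the grip force is fixed at half the most; returns when the fingers have stopped.
- sleep(seconds).
- inverse_kinematics(position, orientation): joint angles nearest the present ones, or None.
- capture(name): name is "scene" or "top" or "wrist"; returns a dict with "image" (420x560x3 uint8, blue, green, red), "range_z" (420x560 float32, m along the optical axis (not along the pixel's ray), 0 where there is no reading), "intrinsics" (3x3 intrinsics, pixels), "k1" (the pictures are not rectified: a ray, as slopes to the right and down, at radius r is drawn at 1 + k1 r^2 times it, then the intrinsics apply), "R" (3x3) and "t" (3): a world point X has camera coordinates R X + t. Camera axes: x right, y down, z forward; pixel columns grow to the right and rows downward; lengths in m; the calibration is good to about 2 mm. A picture is of the moment at which its call begins.
A pose or a line that the arm cannot do raises PlanningError and nothing moves.
- close_job(): hands the job in; it is judged then, once.
Trained networks look in the newest picture that a camera, given by its name, has taken for a name from the list of things; names that differ only in an ending like _2 or _b are one class to them, and where a whole thing is asked for, a point or a joint stands for the part that bears it (a point fixed in the world has none). Each returns a list of dicts, best first, with "conf" (0 to 1); they miss things now and then, are a little off and sometimes report something else, mostly with a low value. They report only what shows in the picture. A call takes as long as a camera call.
- spot_in(camera, query): "xy" ([column, row] in pixels, amid what is visible of it).
- silhouettes(camera, query): "region" (420x560 bool, what is visible of it) and "xy" ([column, row] in pixels, amid what is visible of it).
Readings, each from a call of its own:
- current_clock(): time.
- current_joint_pos(): joint angles.
- current_qvel(): joint speeds.
- current_joint_torque(): joint torques, N m.
- current_position(): TCP position.
- current_orientation(): TCP orientation.
- current_force(): force on the tool from outside, world axes, zero at the start.
- current_torque(): the same for the moment, N m.
- current_finger_gap(): finger opening in m.
- current_grip_force(): force on a finger pad.
Only numpy, scipy, OpenCV 4.12 (cv2) and the standard library are available. Lean on these libraries where they do the work, as an engineer would, in place of code of your own. Each camera call takes 0.05 s, during which the arm holds its last target. There are 200 camera calls.

## Working session

There is one attempt and no reset: what is moved stays moved. The work goes in short steps, each a Python script; the robot and the scene stay as the last script left them, time stands still between calls to the robot, and variables do not carry over. Pictures are saved under pics/ and viewed, at most 14 in all, crops included, and the job is handed in when it is done.

```bash
mkdir -p pics; cat > h.py <<'E'
import numpy as np, cv2
from bench import *
from scipy.spatial.transform import Rotation as Rn
def px2w(c,u,v,z=None,depth=None):
    K=c["intrinsics"]; d=np.array([(u-K[0,2])/K[0,0],(v-K[1,2])/K[1,1]])
    s=d.copy()
    for _ in range(15): s=d/(1+c["k1"]*(s@s))
    ray=np.array([s[0],s[1],1.]); R,t=c["R"],np.asarray(c["t"]).ravel()
    o=-R.T@t; w=R.T@ray
    return o+w*((z-o[2])/w[2]) if depth is None else o+w*depth
def w2px(c,X):
    p=c["R"]@np.asarray(X)+np.asarray(c["t"]).ravel(); s=p[:2]/p[2]; s=s*(1+c["k1"]*(s@s))
    K=c["intrinsics"]; return np.array([K[0,0]*s[0]+K[0,2],K[1,1]*s[1]+K[1,2]])
def cloud(c,mask):
    out=[]
    for v,u in np.argwhere(mask):
        z=c["range_z"][v,u]
        if z>0: out.append(px2w(c,u,v,depth=z))
    return np.array(out).reshape(-1,3)
def down(yaw):  # tool y axis along world angle yaw
    y=np.array([np.cos(yaw),np.sin(yaw),0]); z=np.array([0,0,-1.]); x=np.cross(y,z)
    return Rn.from_matrix(np.c_[x,y,z]).as_quat()
E
python3 - <<'E'
from h import *
for n in ["scene","top"]:
    c=capture(n); cv2.imwrite(f"pics/{n}0.png",c["image"])
    o=-c["R"].T@np.ravel(c["t"]); print(n,o,c["R"][2])
    for q in ["turntable","wine_glass","case","release_pad","case_lid","lift_left","place_1","jar_1","candle_glass","bell","tasting_cup","notebook"]:
        for s in silhouettes(n,q)[:5]:
            m=s["region"]; P=cloud(c,m)
            print(n,q,round(s["conf"],2),np.round(s["xy"]),m.sum(),np.median(P,0).round(3) if len(P) else None, P.min(0).round(3) if len(P) else None,P.max(0).round(3) if len(P) else None)
print(current_joint_pos(),current_orientation(),down(0),current_clock())
E
```

```text
scene [-0.28181998  1.24444901  0.88170975] [ 0.51115799 -0.70738944 -0.48817793]
scene wine_glass 0.55 [286. 202.] 25 [0.482 0.165 0.161] [0.475 0.151 0.058] [0.491 0.17  0.179]
scene wine_glass 0.21 [348. 183.] 1917 [ 0.464 -0.263  0.077] [ 0.099 -0.564 -0.006] [0.663 0.574 0.503]
scene case 0.74 [348. 181.] 1840 [ 0.461 -0.263  0.077] [ 0.375 -0.557 -0.005] [ 0.663 -0.164  0.088]
scene case 0.33 [270. 222.] 1636 [0.564 0.146 0.055] [ 0.378 -0.096 -0.004] [0.748 0.239 0.062]
scene release_pad 0.58 [269. 222.] 1672 [0.562 0.146 0.054] [ 0.097 -0.096 -0.004] [0.722 0.61  0.424]
scene case_lid 0.81 [346. 179.] 1477 [ 0.472 -0.273  0.079] [ 0.101 -0.459 -0.   ] [0.666 0.57  0.521]
scene lift_left 0.92 [348. 178.] 1445 [ 0.472 -0.274  0.079] [ 0.403 -0.435  0.03 ] [ 0.576 -0.164  0.088]
scene lift_left 0.52 [366. 187.] 82 [ 0.407 -0.298  0.03 ] [ 0.375 -0.378 -0.008] [ 0.43  -0.281  0.052]
scene place_1 0.85 [271. 224.] 1507 [0.566 0.151 0.055] [ 0.378 -0.052 -0.002] [0.678 0.239 0.062]
scene jar_1 0.46 [275. 192.] 269 [ 0.69  -0.071  0.052] [ 0.488 -0.148  0.001] [0.752 0.156 0.188]
scene bell 0.42 [266. 189.] 142 [ 0.755 -0.094  0.032] [ 0.737 -0.145 -0.   ] [ 0.786 -0.074  0.088]
scene tasting_cup 0.61 [222. 274.] 410 [0.537 0.411 0.013] [ 0.483  0.35  -0.002] [0.57  0.464 0.031]
scene notebook 0.58 [216. 323.] 1740 [0.405 0.583 0.013] [ 0.337  0.521 -0.001] [0.491 0.631 0.019]
top [-0.37583094 -0.25325874  1.34550846] [ 0.59133321  0.20648518 -0.77954404]
[ 1.22389083e+00  3.58808297e-01  1.51038359e+00  3.53693238e-05
  1.27252156e+00 -1.15130924e-01] [ 1.15633231e-01  9.93291977e-01 -5.49196928e-05 -3.02828786e-05] [0.70710678 0.70710678 0.         0.        ] 1.3
```

View pics/top0.png

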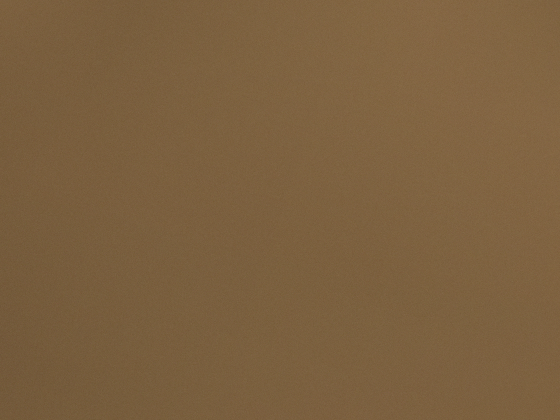

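View pics/scene0.png

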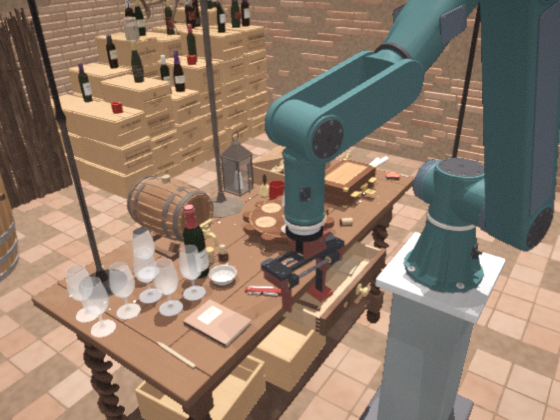

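The top camera is blocked and sees only brown. The scene view shows the turntable around (265,225), half hidden by the arm, and the case at (348,181). I'll use the wrist camera.

```bash
python3 - <<'E'
from h import *
p=current_position(); servo_line([p[0],p[1],0.45])
for i,(x,y) in enumerate([(0.42,0.05),(0.36,-0.25)]):
    for z in (0.5,0.45,0.4):
        try: move_ptp([x,y,z],down(np.pi/2)); break
        except PlanningError as e: print(e)
    c=capture("wrist"); cv2.imwrite(f"pics/w{i}.png",c["image"]); np.save(f"w{i}.npy",c,allow_pickle=True)
    print(current_position(),-c["R"].T@np.ravel(c["t"]),c["R"][2],current_clock())
    for q in ["turntable","wine_glass","case","release_pad","lift_left","place_1","jar_1","candle_glass","bell","tasting_cup","notebook"]:
        for s in silhouettes("wrist",q)[:4]:
            m=s["region"]; P=cloud(c,m)
            print(q,round(s["conf"],2),np.round(s["xy"]),m.sum(),np.median(P,0).round(3) if len(P) else None, P.min(0).round(3) if len(P) else None,P.max(0).round(3) if len(P) else None)
cv2.imwrite("pics/w01.png",cv2.resize(np.vstack([cv2.imread("pics/w0.png"),cv2.imread("pics/w1.png")]),(400,600)))
E
```

```text
[0.4200517  0.05055203 0.49989388] [0.34145519 0.0509742  0.66173799] [ 2.82693005e-01  9.01176327e-05 -9.59210434e-01] 5.1833
turntable 0.81 [284. 218.] 16203 [0.525 0.062 0.055] [ 0.368 -0.096 -0.016] [0.714 0.241 0.499]
wine_glass 0.64 [333. 196.] 1839 [0.464 0.137 0.156] [0.436 0.107 0.054] [0.516 0.199 0.211]
wine_glass 0.56 [ 99. 203.] 12584 [ 0.492 -0.293  0.08 ] [ 0.408 -0.497 -0.003] [ 0.612 -0.172  0.084]
case 0.81 [ 96. 200.] 13879 [ 0.488 -0.291  0.08 ] [ 0.374 -0.498 -0.004] [ 0.612 -0.172  0.084]
release_pad 0.98 [ 96. 148.] 459 [ 0.398 -0.297  0.03 ] [ 0.374 -0.331 -0.002] [ 0.423 -0.283  0.055]
release_pad 0.42 [211. 316.] 302 [ 0.756 -0.099  0.036] [ 0.716 -0.134 -0.004] [ 0.792 -0.071  0.078]
lift_left 0.59 [ 98. 204.] 12665 [ 0.493 -0.293  0.08 ] [ 0.408 -0.498 -0.004] [ 0.615 -0.172  0.084]
lift_left 0.58 [315. 129.] 163 [0.359 0.114 0.014] [ 0.348  0.101 -0.003] [0.373 0.127 0.051]
place_1 0.91 [289. 218.] 16275 [0.525 0.062 0.055] [ 0.368 -0.096 -0.016] [0.718 0.251 0.211]
jar_1 0.72 [540. 159.] 3214 [0.42  0.554 0.014] [ 0.341  0.521 -0.005] [0.495 0.613 0.018]
[... 1464 characters left out ...]
3] [ 0.579 -0.163  0.085]
lift_left 0.56 [465. 162.] 157 [0.36  0.11  0.014] [ 0.348  0.091 -0.003] [0.371 0.125 0.04 ]
lift_left 0.4 [443. 239.] 13435 [0.504 0.068 0.055] [ 0.326 -0.205 -0.005] [0.665 0.258 0.586]
lift_left 0.38 [254. 229.] 11837 [ 0.482 -0.298  0.08 ] [ 0.348 -0.455 -0.004] [ 0.62  -0.162  0.501]
place_1 0.64 [442. 238.] 13143 [0.506 0.068 0.055] [ 0.326 -0.205 -0.003] [0.663 0.25  0.586]
jar_1 0.34 [352. 313.] 967 [ 0.682 -0.094  0.038] [ 0.658 -0.125 -0.003] [ 0.738 -0.038  0.072]
candle_glass 0.96 [351. 313.] 969 [ 0.68  -0.093  0.038] [ 0.658 -0.125 -0.003] [ 0.738 -0.038  0.072]
bell 0.24 [442. 235.] 12868 [0.506 0.068 0.055] [ 0.348 -0.197 -0.003] [0.661 0.23  0.544]
```

View pics/w0.png

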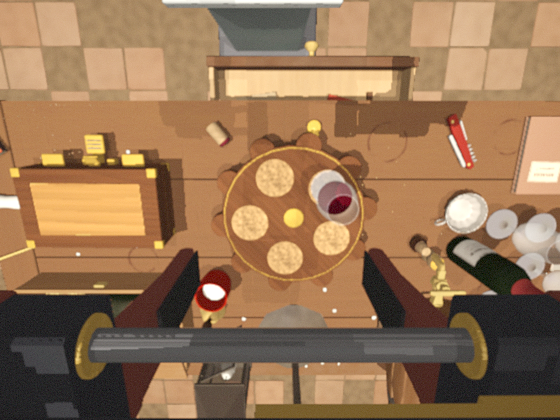

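View pics/w1.png

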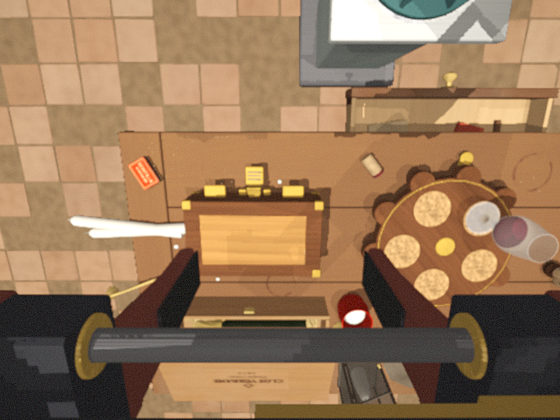

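Both wrist views are clear. In w0 the boss is at (293,218), the pointer end at (314,127), the free corks at (275,178), (250,223), (285,257) and (332,238), and the glass foot is near (326,188). The case is square to the view with its pad at (95,145). In w1 the case is at (254,230) and the pad at (255,176).

```bash
python3 - <<'E'
from h import *
for i in (0,1):
    c=np.load(f"w{i}.npy",allow_pickle=True).item()
    m=c["range_z"]>0; P=cloud(c,m); 
    idx=np.argwhere(m)
    # lid
    L=P[(P[:,2]>.072)&(P[:,2]<.09)&(P[:,1]<-.12)&(P[:,0]<.62)&(P[:,0]>.36)&(P[:,1]>-.5)]
    print("lid",len(L),cv2.minAreaRect((L[:,:2]*1000).astype(np.float32)))
    pd=P[(P[:,2]>.022)&(P[:,2]<.036)&(P[:,1]<-.2)&(P[:,0]<.425)&(P[:,0]>.36)&(P[:,1]>-.4)]
    print("pad",len(pd),np.median(pd,0),pd.min(0),pd.max(0))
    T=(P[:,2]>.048)&(P[:,2]<.062)&(np.hypot(P[:,0]-.53,P[:,1]-.07)<.19)
    cc,r=cv2.minEnclosingCircle((P[T][:,:2]*1000).astype(np.float32)); print("tt",cc,r)
    px=c["image"][idx[:,0],idx[:,1]].astype(int)
    if i==0:
        for n,(u,v) in dict(boss=(293,218),a=(275,178),b=(250,223),c=(285,257),d=(332,238),g=(326,188),ptr=(314,127)).items(): print(n,px2w(c,u,v,z=.012 if n=="ptr" else .055).round(4))
    lab=np.zeros(m.shape,np.uint8)
    hsv=cv2.cvtColor(c["image"],cv2.COLOR_BGR2HSV)
    for k in range(len(P)):
        if T[k] : lab[tuple(idx[k])]=255
    v=hsv[...,2]; cork=((lab>0)&(v>150)).astype(np.uint8)
    cork=cv2.morphologyEx(cork,cv2.MORPH_OPEN,np.ones((5,5)))
    n,l,st,ce=cv2.connectedComponentsWithStats(cork)
    for k in range(1,n):
        if st[k,4]>100:
            Q=np.array([px2w(c,u,vv,z=.055) for vv,u in np.argwhere(l==k)])
            e=cv2.fitEllipse((Q[:,:2]*1000).astype(np.float32)) if len(Q)>5 else None
            print(i,st[k],ce[k].round(1),Q.mean(0).round(4),Q.min(0)[:2].round(3),Q.max(0)[:2].round(3))
E
```

```text
lid 11093 ((503.9804382324219, -301.0548095703125), (258.61138916015625, 150.92677307128906), 89.9676742553711)
pad 409 [ 0.39416455 -0.2966438   0.02960668] [ 0.3741779  -0.33011001  0.02220654] [ 0.42356456 -0.27036604  0.03415507]
tt (526.0863037109375, 74.37361145019531) 161.3191680908203
boss [0.5285 0.0747 0.055 ]
a [0.4509 0.0405 0.055 ]
b [ 0.5387 -0.0082  0.055 ]
c [0.6098 0.0596 0.055 ]
d [0.5695 0.1515 0.055 ]
g [0.4698 0.1358 0.055 ]
ptr [0.3605 0.1144 0.012 ]
0 [  211   134   166   152 12953] [289.1 211.6] [0.5181 0.0677 0.055 ] [ 0.371 -0.084] [0.672 0.233]
0 [231 242  36  33 468] [244.7 260.3] [ 0.617  -0.0208  0.055 ] [ 0.578 -0.048] [0.647 0.021]
0 [269 274  11  16 115] [273.2 282.1] [0.6655 0.0358 0.055 ] [0.647 0.027] [0.681 0.048]
lid 9938 ((503.609619140625, -302.230224609375), (257.2537841796875, 151.40573120117188), 89.59935760498047)
pad 384 [ 0.39224048 -0.30046605  0.0292714 ] [ 0.37284139 -0.33101381  0.02201892] [ 0.424944   -0.27173977  0.03304341]
tt (526.0090942382812, 73.9796371459961) 161.33261108398438
1 [ 376  180  134  127 7941] [437.  244.9] [0.5264 0.0605 0.055 ] [ 0.395 -0.066] [0.662 0.208]
1 [463 201  37  36 899] [479.5 218.2] [0.4698 0.1344 0.055 ] [0.435 0.101] [0.506 0.172]
1 [497 269  12  12 117] [502.9 273.7] [0.5875 0.2023 0.055 ] [0.577 0.189] [0.602 0.214]
```

Turntable centre is about (0.526, 0.074) and the glass is at roughly 132°, against the pointer at roughly 166°. The case centre is (0.504, -0.3015) with yaw about 0. Next I press the release.

```bash
cat >> h.py <<'E'
def tilt(p,az=0.,flip=False): # tool z tilted by p from straight down toward azimuth az; tool y horizontal
    z=np.array([np.sin(p)*np.cos(az),np.sin(p)*np.sin(az),-np.cos(p)])
    y=np.array([-np.sin(az),np.cos(az),0]); y=-y if flip else y
    return Rn.from_matrix(np.c_[np.cross(y,z),y,z]).as_quat()
TT=np.array([.526,.074]); CC=np.array([.504,-.3015]); HX=.579
def rnd(deg): a=np.radians(deg); return TT+.085*np.array([np.cos(a),np.sin(a)])
def snap(name):
    c=capture("wrist"); cv2.imwrite(f"pics/{name}.png",c["image"]); return c
E
python3 - <<'E'
from h import *
move_gripper(0)
q=tilt(.5)
P=np.array([.386,-.3015,.06])
try:
    move_ptp(P+[0,0,.08],q); servo_line(P,q)
except PlanningError as e: print(e)
print(servo_line([.386,-.3015,.026],q,rate=.03,contact_N=1.5),current_position(),current_force())
z=current_position()[2]
servo_line([.386,-.3015,.0205],q,rate=.02); print(current_position(),current_force()); sleep(.3)
servo_line(P+[-.02,0,.09],q); sleep(1.)
for y in (-.2265,-.3765):
  for p in (.5,.7,.9):
    print(y,p,[inverse_kinematics([HX-.165*np.cos(t)+.01,y,.034+.165*np.sin(t)-.02],tilt(p)) is not None for t in (.43,.8,1.2,1.5)],inverse_kinematics([.36,y,.09],tilt(p)) is not None)
move_ptp([.36,-.25,.5],down(np.pi/2)); c=snap("w2"); P=cloud(c,c["range_z"]>0)
L=P[(abs(P[:,1]+.3)<.14)&(P[:,0]>.37)&(P[:,0]<.6)&(P[:,2]>.03)]
for y in (-.3765,-.3015,-.2265):
    S=L[abs(L[:,1]-y)<.012]; S=S[np.argsort(S[:,0])][::25]; print(y,S[:,[0,2]].round(3).tolist()[:24])
E
```

```text
the arm cannot take that pose within its joint rangesTraceback (most recent call last):
  File "<stdin>", line 8, in <module>
bench.PlanningError: the arm cannot follow that straight line within its joint ranges
```

```bash
python3 - <<'E'
from h import *
az0=np.arctan2(-.3,.386)
for az in (0,az0/2,az0):
  for fl in (0,1):
    for p in (-.3,0,.15,.3,.5,.7):
      a=[inverse_kinematics([.386,-.3015,z],tilt(p,az,fl)) is not None for z in (.14,.06,.02)]
      b={y:''.join(str(int(inverse_kinematics([HX-.165*np.cos(t)+.01,y,.034+.165*np.sin(t)-.02],tilt(p,az,fl)) is not None)) for t in (.3,.43,.8,1.2,1.5)) for y in (-.2265,-.3765)}
      print(round(az,2),fl,p,a,b)
print(current_joint_pos())
E
```

```text
0 0 -0.3 [True, True, True] {-0.2265: '11111', -0.3765: '11111'}
0 0 0 [True, True, True] {-0.2265: '11111', -0.3765: '11111'}
0 0 0.15 [True, True, True] {-0.2265: '11111', -0.3765: '11111'}
0 0 0.3 [True, False, False] {-0.2265: '11111', -0.3765: '11111'}
0 0 0.5 [False, True, True] {-0.2265: '11011', -0.3765: '11011'}
0 0 0.7 [True, True, True] {-0.2265: '00110', -0.3765: '11110'}
0 1 -0.3 [True, True, True] {-0.2265: '11111', -0.3765: '11111'}
0 1 0 [True, True, True] {-0.2265: '11111', -0.3765: '11111'}
0 1 0.15 [True, True, True] {-0.2265: '11111', -0.3765: '11111'}
0 1 0.3 [True, True, True] {-0.2265: '11111', -0.3765: '11111'}
0 1 0.5 [True, True, True] {-0.2265: '11111', -0.3765: '11111'}
0 1 0.7 [True, True, True] {-0.2265: '00111', -0.3765: '11111'}
-0.33 0 -0.3 [True, True, True] {-0.2265: '11111', -0.3765: '11111'}
-0.33 0 0 [True, True, True] {-0.2265: '11111', -0.3765: '11111'}
-0.33 0 0.15 [True, True, True] {-0.2265: '11111', -0.3765: '11111'}
-0.33 0 0.3 [True, True, True] {-0.2265: '11111', -0.3765: '11111'}
-0.33 0 0.5 [True, True, True] {-0.2265: '10111', -0.3765
[... 715 characters left out ...]
 True, True] {-0.2265: '11111', -0.3765: '11111'}
-0.66 0 0.5 [True, False, True] {-0.2265: '00111', -0.3765: '00111'}
-0.66 0 0.7 [False, False, False] {-0.2265: '00100', -0.3765: '11000'}
-0.66 1 -0.3 [True, True, True] {-0.2265: '11111', -0.3765: '11111'}
-0.66 1 0 [True, True, True] {-0.2265: '11111', -0.3765: '11111'}
-0.66 1 0.15 [True, True, True] {-0.2265: '11111', -0.3765: '11111'}
-0.66 1 0.3 [True, True, True] {-0.2265: '11111', -0.3765: '11111'}
-0.66 1 0.5 [True, False, True] {-0.2265: '00111', -0.3765: '00111'}
-0.66 1 0.7 [False, False, False] {-0.2265: '00100', -0.3765: '11000'}
[-7.64843261e-01 -2.45716910e-02  1.33341066e+00 -1.35753013e-05
  1.83280605e+00 -2.33566922e+00]
```

```bash
sed -i 's/flip=False/flip=True/' h.py; python3 - <<'E'
from h import *
q=tilt(.45)
P=np.array([.386,-.3015,.06])
move_ptp(P+[-.02,0,.2],q); move_ptp(P,q)
print(servo_line([.386,-.3015,.024],q,rate=.03,contact_N=1.5),current_position(),current_force())
servo_line([.386,-.3015,.0205],q,rate=.02); print(current_position(),current_force()); sleep(.3)
servo_line(P+[-.02,0,0],q); sleep(1.)
move_ptp(P+[-.02,0,.2],q)
move_ptp([.36,-.25,.5],down(-np.pi/2)); c=snap("w2"); P=cloud(c,c["range_z"]>0)
print(-c["R"].T@np.ravel(c["t"]))
L=P[(abs(P[:,1]+.3)<.14)&(P[:,0]>.37)&(P[:,0]<.6)&(P[:,2]>.03)]
for y in (-.3765,-.3015,-.2265):
    S=L[abs(L[:,1]-y)<.012]; S=S[np.argsort(S[:,0])][::25]; print(y,S[:,[0,2]].round(3).tolist()[:24])
print(current_clock())
E
```

```text
True [ 0.38568717 -0.30126182  0.03243674] [-0.76440901 -0.02163696  1.16598167]
[ 0.38579226 -0.30140233  0.02040694] [-5.25736303  0.23083773  3.07215328]
[ 0.4372595  -0.2497574   0.65884234]
-0.3765 [[0.426, 0.106], [0.429, 0.11], [0.43, 0.111], [0.433, 0.109], [0.435, 0.108], [0.438, 0.108], [0.439, 0.107], [0.442, 0.105], [0.446, 0.103], [0.447, 0.102], [0.45, 0.11], [0.453, 0.116], [0.454, 0.118], [0.457, 0.125], [0.458, 0.126], [0.461, 0.135], [0.462, 0.134], [0.465, 0.135], [0.468, 0.135], [0.469, 0.133], [0.472, 0.132], [0.474, 0.13], [0.477, 0.13], [0.48, 0.13]]
-0.3015 [[0.377, 0.03], [0.381, 0.593], [0.381, 0.593], [0.381, 0.594], [0.381, 0.594], [0.382, 0.594], [0.382, 0.609], [0.382, 0.594], [0.382, 0.609], [0.382, 0.594], [0.382, 0.61], [0.382, 0.595], [0.382, 0.595], [0.382, 0.594], [0.382, 0.594], [0.382, 0.595], [0.382, 0.595], [0.383, 0.594], [0.383, 0.61], [0.383, 0.595], [0.383, 0.61], [0.383, 0.611], [0.383, 0.61], [0.383, 0.594]]
-0.2265 [[0.37, 0.541], [0.376, 0.601], [0.376, 0.601], [0.376, 0.6], [0.376, 0.601], [0.377, 0.601], [0.377, 0.601], [0.377, 0.601], [0.377, 0.601], [0.377, 0.601], [0.377, 0.601], [0.377, 0.601], [0.377, 0.601], [0.377, 0.606], [0.377, 0.601], [0.377, 0.604], [0.378, 0.604], [0.378, 0.6], [0.378, 0.601], [0.378, 0.604], [0.378, 0.604], [0.378, 0.603], [0.378, 0.605], [0.378, 0.601]]
17.0167
```

View pics/w2.png

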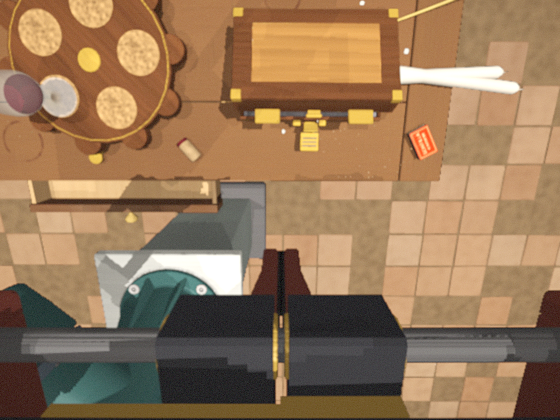

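The lid has popped up to about 0.43: its lift tips are at x=0.426, z=0.11, seen at (267,116) and (361,116). Next I swing it open.

```bash
python3 - <<'E'
from h import *
p=.6; q=tilt(p); y=-.3765
t=np.array([np.sin(p),-np.cos(p)]); n=np.array([np.cos(p),np.sin(p)])
def lid(r,th): return np.array([HX-r*np.cos(th),.034+r*np.sin(th)])
def tcp(th):
    s=lid(.168,th)-.010*n+.020*t if th<.97 else lid(.148,th)-.010*n
    return [s[0],y,s[1]]
a=np.array(tcp(.43))-np.array([n[0],0,n[1]])*.015
ths=np.r_[np.arange(.45,1.45,.09),1.45]
print([inverse_kinematics(tcp(x),q) is not None for x in ths])
move_ptp(a+[-.07,0,.12],q); servo_line(a+[-.05,0,0],q); servo_line(a,q)
f0=current_force()
for th in ths:
    servo_line(tcp(th),q,rate=.1); print(round(th,2),(current_force()-f0).round(1))
sleep(1.0)
b=current_position(); servo_line(b+np.array([-.06,0,.02]),q); servo_line(b+np.array([-.08,0,.2]),q,rate=.3)
move_ptp([.36,-.25,.5],down(-np.pi/2))
move_ptp([.42,-.30,.42],down(np.pi/2)); c=snap("w3"); np.save("w3.npy",c,allow_pickle=True)
for s in silhouettes("wrist","jar_1"):
    P=cloud(c,s["region"]); print(s["conf"],s["xy"],np.median(P,0).round(3),P.max(0).round(3))
print(current_clock(),c["R"][2])
E
```

```text
[True, True, True, True, True, True, True, True, True, True, True, True, True]
0.45 [-0.8  0.2 -1. ]
0.54 [-1.3 -1.1 -0.4]
0.63 [-0.4 -0.9  0.2]
0.72 [ 0.4  0.1 -0.5]
0.81 [-0.  -0.3 -1. ]
0.9 [-1.6 -1.   0. ]
0.99 [0.  0.2 0. ]
1.08 [ 0.2 -0.4 -0.4]
1.17 [ 0.3 -0.2  0.2]
1.26 [-0.8 -0.7  0.6]
1.35 [ 1.  -1.3 -0.3]
1.44 [-0.3 -0.2 -0.4]
1.45 [ 1.4 -1.3  0.6]
0.97 [262.5, 213.4] [ 0.492 -0.33   0.066] [ 0.532 -0.309  0.07 ]
0.91 [298.5, 211.2] [ 0.492 -0.273  0.066] [ 0.533 -0.247  0.069]
0.86 [227.7, 215.2] [ 0.49  -0.388  0.066] [ 0.518 -0.368  0.069]
0.58 [333.2, 211.7] [ 0.492 -0.215  0.066] [ 0.518 -0.184  0.07 ]
0.4 [258.6, 270.9] [ 0.61  -0.342  0.041] [ 0.671 -0.174  0.135]
29.4333 [ 2.82819508e-01 -4.48337534e-04 -9.59173042e-01]
```

View pics/w3.png

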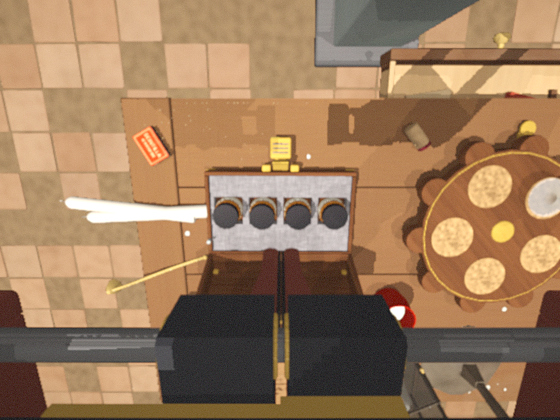

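The lid rests open and four jars show at (228,213), (262,213), (298,213) and (333,213). Next I refine the turntable pose from a rectified view before placing.

```bash
cat >> h.py <<'E'
def warp(c,z,x0,x1,y0,y1,s=.001): # image [ix,iy] of plane z
    X,Y=np.meshgrid(np.arange(x0,x1,s),np.arange(y0,y1,s),indexing="ij")
    R,t=c["R"],np.ravel(c["t"]); p=np.stack([X,Y,np.full_like(X,z)],-1)@R.T+t
    a=p[...,:2]/p[...,2:]; a=a*(1+c["k1"]*(a**2).sum(-1,keepdims=True)); K=c["intrinsics"]
    return cv2.remap(c["image"],(K[0,0]*a[...,0]+K[0,2]).astype(np.float32),(K[1,1]*a[...,1]+K[1,2]).astype(np.float32),cv2.INTER_LINEAR)
E
python3 - <<'E'
from h import *
from scipy.ndimage import map_coordinates
out=[]
for f in ("w0","w1"):
    c=np.load(f+".npy",allow_pickle=True).item(); x0,y0=.34,-.13
    W=warp(c,.055,x0,.72,y0,.28); V=cv2.cvtColor(W,cv2.COLOR_BGR2HSV)[...,2].astype(float); V=np.minimum(V,220)
    out.append(W)
    rr=np.linspace(0,.031,8); ph=np.arange(0,2*np.pi,.2); ro=np.linspace(.039,.043,3)
    def disc(r): return np.array([(a*np.cos(b),a*np.sin(b)) for a in r for b in ph])
    I,O=disc(rr),disc(ro)
    def sc(cx,cy,a):
        s=0
        for k in (1,2,3,4):
            an=np.radians(a+72*k); m=np.array([cx+.085*np.cos(an),cy+.085*np.sin(an)])
            g=lambda D: map_coordinates(V,((m+D-[x0,y0])/.001).T,order=1,mode="nearest").mean()
            s+=g(I)-g(O)
        return s
    best=max(((sc(x,y,a),x,y,a) for x in np.arange(.518,.535,.002) for y in np.arange(.066,.083,.002) for a in np.arange(128,139,1)))
    print(f,best)
    Wp=warp(c,.013,.30,.50,.0,.22); h=cv2.cvtColor(Wp,cv2.COLOR_BGR2HSV)
    m=(h[...,0]>20)&(h[...,0]<35)&(h[...,1]>150)&(h[...,2]>120); m[90:]=0
    if m.any(): ii=np.argwhere(m); print("ptr",(ii.mean(0)*.001+[.30,.0]).round(4),len(ii),ii.min(0),ii.max(0))
cv2.imwrite("pics/warp.png",np.hstack(out)[:, :800])
E
```

```text
w0 (np.float64(236.33930336162794), np.float64(0.528), np.float64(0.07600000000000001), np.int64(133))
ptr [0.3612 0.1144] 185 [ 48 101] [ 73 126]
w1 (np.float64(295.8528262823919), np.float64(0.528), np.float64(0.07600000000000001), np.int64(133))
ptr [0.3582 0.1132] 417 [ 48 101] [ 69 125]
```

```bash
cat >> h.py <<'E'
TT=np.array([.527,.075]); G0=133.
JY=[-.3915,-.3315,-.2715,-.2115]; JX=.498
def best_q(pts,yaw): # yaw or yaw+pi with less j6 travel
    best=None; j0=current_joint_pos()
    for s in (0,np.pi):
        js=[inverse_kinematics(p,down(yaw+s)) for p in pts]
        if any(j is None for j in js): continue
        d=abs(js[0][5])
        if best is None or d<best[0]: best=(d,down(yaw+s))
    return best[1]
def transfer(jy,deg,yaw,zp=.034,zc=.31):
    move_gripper(.062)
    q=best_q([[JX,jy,zp],[JX,jy,zc]],0.)
    move_ptp([JX,jy,zc],q); servo_line([JX,jy,.10],q,rate=.35); servo_line([JX,jy,zp],q,rate=.12)
    move_gripper(.03); print("gap",current_finger_gap(),current_grip_force())
    servo_line([JX,jy,.08],q,rate=.1); servo_line([JX,jy,zc],q,rate=.35); print("gap",current_finger_gap())
    x,y=rnd(deg); zr=zp+.048
    q=best_q([[x,y,zr],[x,y,zc]],yaw)
    move_ptp([x,y,zc],q); servo_line([x,y,zr+.03],q,rate=.3); servo_line([x,y,zr+.001],q,rate=.05,contact_N=4)
    print("z",current_position()[2],zr)
    move_gripper(.066); servo_line([x,y,zr+.05],q,rate=.12); servo_line([x,y,zc],q,rate=.4)
    print(current_clock())
E
python3 - <<'E'
from h import *
transfer(JY[3],G0+216,0.)
E
```

```text
gap 0.04487476436617105 30.003109741955996
gap 0.045048654929936795
z 0.0827937315260143 0.082
39.5583
```

```bash
python3 - <<'E'
from h import *
transfer(JY[2],G0+144,0.)
transfer(JY[1],G0+72,np.radians(G0+36))
transfer(JY[0],G0-72,np.radians(G0-36))
move_ptp([.42,-.05,.5],down(np.pi/2)); c=snap("w4"); np.save("w4.npy",c,allow_pickle=True)
for s in silhouettes("wrist","jar_1"):
    P=cloud(c,s["region"]); 
    if len(P): print(round(s["conf"],2),np.round(s["xy"]),np.median(P,0).round(3),P.max(0).round(3))
print([rnd(G0+72*k).round(3) for k in range(1,5)],current_clock())
E
```

```text
gap 0.04495135662444143 30.002352136652917
gap 0.0448714210624791
z 0.08280101529925693 0.082
48.6
gap 0.04519890846288723 30.002450365573168
gap 0.045234356376834
z 0.08281781454106649 0.082
57.9083
gap 0.04506771522039185 30.001457487232983
gap 0.045293410354534304
z 0.08279698571737046 0.082
68.1583
0.96 [332. 183.] [0.443 0.036 0.114] [0.467 0.059 0.117]
0.96 [335. 265.] [0.595 0.049 0.111] [0.659 0.072 0.501]
0.74 [387. 244.] [0.56  0.143 0.112] [0.638 0.202 0.117]
0.67 [302. 227.] [ 0.527 -0.011  0.114] [0.558 0.013 0.117]
0.62 [516. 209.] [0.531 0.434 0.009] [0.567 0.464 0.029]
0.56 [335. 211.] [0.507 0.051 0.055] [0.683 0.217 0.499]
[array([0.45 , 0.039]), array([ 0.537, -0.009]), array([0.61 , 0.059]), array([0.568, 0.149])] 69.45
```

View pics/w4.png

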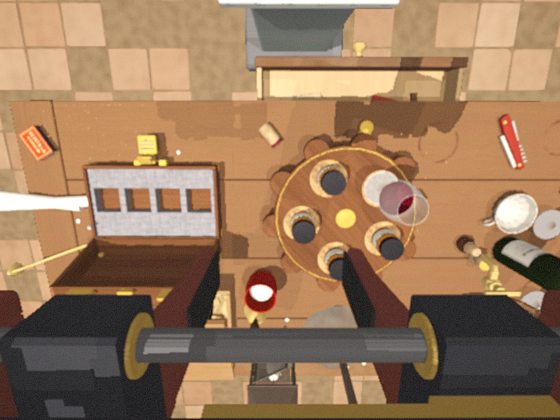

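All four jars stand on their rounds and the case is empty. I'll measure how well they are centred, then shut the lid.

```bash
cat >> h.py <<'E'
def caps(c,deg0,z=.115):
    P=cloud(c,c["range_z"]>0); P=P[(abs(P[:,2]-z)<.006)]
    for k in range(1,5):
        m=rnd(deg0+72*k); Q=P[np.hypot(*(P[:,:2]-m).T)<.05]
        if len(Q)<20: print(k,"few",len(Q)); continue
        cc,r=cv2.minEnclosingCircle((Q[:,:2]*1000).astype(np.float32)); print(k,m.round(3),np.round(cc,1),round(r,1),len(Q))
E
python3 - <<'E'
from h import *
caps(np.load("w4.npy",allow_pickle=True).item(),G0)
# lid shutting: fingers behind the lifts
move_gripper(0.)
y=-.3765+.0
h=lambda th:np.array([np.sin(th),np.cos(th)]); d=lambda th:np.array([-np.cos(th),np.sin(th)])
def tcp(th):
    o=np.array([HX,.034])+.152*d(th)+.006*h(th)      # inner base of lift
    # vertical finger, half width .010: left-bottom corner touches lift upper side
    if th>=np.pi/2: s=o+[.010,.006]
    else: s=np.array([HX,.034])+.158*d(th)+.006*h(th)+[.010,0]
    return [s[0],y,s[1]]
for p in (0,-.2):
  print(p,[inverse_kinematics(tcp(t),tilt(p,0,f)) is not None for f in (0,1) for t in (1.8,1.5,1.2,.95)],inverse_kinematics([.66,y,.3],tilt(p)) is not None)
print([np.round(tcp(t),3) for t in (1.8,1.5,1.2,.95)])
E
```

```text
1 [0.45  0.039] [447.5  39.1] 21.5 505
2 [ 0.537 -0.009] [534.7  -9.5] 21.6 451
3 [0.61  0.059] [607.3  57. ] 21.1 249
4 [0.568 0.149] [567.4 149.1] 21.6 438
0 [True, True, True, True, True, True, True, True] True
-0.2 [True, True, True, True, True, True, True, True] True
[array([ 0.629, -0.376,  0.187]), array([ 0.584, -0.376,  0.192]), array([ 0.537, -0.376,  0.183]), array([ 0.502, -0.376,  0.166])]
```

```bash
python3 - <<'E'
from h import *
y=-.3765; q=down(-np.pi/2)
q=tilt(0)
h=lambda th:np.array([np.sin(th),np.cos(th)]); d=lambda th:np.array([-np.cos(th),np.sin(th)])
def tcp(th):
    o=np.array([HX,.034])
    s=o+.152*d(th)+.006*h(th)+[.010,.006] if th>=np.pi/2 else o+.158*d(th)+.006*h(th)+[.010,0]
    return [s[0],y,s[1]]
move_ptp([.50,y,.32],q); move_ptp([.648,y,.30],q); servo_line([.648,y,.187],q)
f0=current_force()
for th in np.arange(1.8,.9,-.1):
    servo_line(tcp(th),q,rate=.1); print(round(th,2),(current_force()-f0).round(1))
p=current_position(); servo_line(p+np.array([.005,0,.03]),q); servo_line(p+np.array([0,0,.15]),q,rate=.3)
sleep(1)
move_ptp([.36,-.25,.5],down(-np.pi/2)); c=snap("w5"); P=cloud(c,c["range_z"]>0)
S=P[(abs(P[:,1]+.3765)<.012)&(P[:,0]>.41)&(P[:,0]<.7)&(P[:,2]<.4)&(P[:,2]>.03)]; S=S[np.argsort(S[:,0])][::25]; print(S[:,[0,2]].round(3).tolist()[:24]); print(current_clock())
E
```

```text
1.8 [ 1.1 -0.6 -1. ]
1.7 [ 1.8  0.2 -0.1]
1.6 [ 1.6 -1.1  0.3]
1.5 [ 0.8 -0.2 -0.5]
1.4 [ 1.   0.4 -1.3]
1.3 [ 0.3 -0.7 -0.8]
1.2 [ 0.3 -0.7 -1.5]
1.1 [ 0.1 -0.1 -0.3]
1.0 [-2.7  0.2  6.6]
[[0.426, 0.109], [0.428, 0.111], [0.431, 0.108], [0.433, 0.11], [0.435, 0.032], [0.437, 0.108], [0.44, 0.106], [0.443, 0.106], [0.445, 0.103], [0.448, 0.105], [0.451, 0.113], [0.452, 0.114], [0.455, 0.121], [0.458, 0.128], [0.459, 0.129], [0.462, 0.136], [0.463, 0.135], [0.466, 0.135], [0.469, 0.135], [0.47, 0.132], [0.473, 0.132], [0.475, 0.13], [0.478, 0.129], [0.481, 0.129]]
80.1167
```

```bash
python3 - <<'E'
from h import *
q=tilt(0); x,y=.479,-.3015
move_ptp([x,y,.20],q); servo_line([x,y,.14],q); f0=current_force()
for z in (.12,.10,.088,.082,.080,.0785,.077):
    servo_line([x,y,z],q,rate=.04); f=(current_force()-f0).round(1); print(z,current_position()[2].round(4),f)
    if f[2]>30: break
sleep(.3); servo_line([x,y,.14],q); sleep(.5)
move_ptp([.36,-.25,.5],down(-np.pi/2)); c=snap("w6"); P=cloud(c,c["range_z"]>0)
for yy in (-.3765,-.2265):
  S=P[(abs(P[:,1]-yy)<.012)&(P[:,0]>.40)&(P[:,0]<.7)&(P[:,2]<.4)&(P[:,2]>.02)]; S=S[np.argsort(S[:,0])][::40]; print(S[:,[0,2]].round(3).tolist()[:24])
print(current_clock())
caps(c,G0)
Wp=warp(c,.013,.30,.50,.0,.22); h=cv2.cvtColor(Wp,cv2.COLOR_BGR2HSV)
E
```

```text
0.12 0.1198 [-0.8  0.4  2.4]
0.1 0.0997 [-1.9  0.6  3.1]
0.088 0.0876 [-3.  -0.5  4.6]
0.082 0.0815 [-0.7  1.  -0.1]
0.08 0.0804 [-1.5  3.9  6.4]
0.0785 0.0802 [-3.6  5.2 19. ]
0.077 0.0801 [-6.7  6.8 31.1]
[[0.409, 0.042], [0.414, 0.043], [0.419, 0.043], [0.425, 0.042], [0.43, 0.042], [0.433, 0.081], [0.438, 0.08], [0.443, 0.08], [0.448, 0.081], [0.453, 0.082], [0.456, 0.079], [0.461, 0.081], [0.465, 0.081], [0.47, 0.081], [0.474, 0.084], [0.478, 0.081], [0.482, 0.082], [0.487, 0.082], [0.491, 0.083], [0.495, 0.081], [0.499, 0.082], [0.504, 0.082], [0.507, 0.08], [0.511, 0.079]]
[[0.41, 0.042], [0.416, 0.042], [0.421, 0.043], [0.426, 0.043], [0.432, 0.08], [0.437, 0.08], [0.442, 0.08], [0.446, 0.082], [0.45, 0.079], [0.454, 0.079], [0.459, 0.081], [0.464, 0.081], [0.468, 0.083], [0.472, 0.08], [0.476, 0.081], [0.481, 0.082], [0.484, 0.08], [0.489, 0.081], [0.493, 0.082], [0.496, 0.08], [0.501, 0.081], [0.505, 0.082], [0.508, 0.081], [0.513, 0.081]]
87.55
1 [0.45  0.039] [448.   38.8] 21.9 637
2 [ 0.537 -0.009] [535.5  -9.5] 22.0 720
3 [0.61  0.059] [599.2  58.6] 18.4 203
4 [0.568 0.149] [568.4 148.4] 22.0 746
```

The lid is shut and latched: its top lies at 80 mm and the force snapped over. Now I push the turntable counterclockwise from the right side, in the hollow at 259°.

```bash
cat >> h.py <<'E'
def pol(deg,r): a=np.radians(deg); return TT+r*np.array([np.cos(a),np.sin(a)])
def gangle(c,lo,hi,ks=(1,2,3,4)): # table angle from jar caps, and pointer
    P=cloud(c,c["range_z"]>0); P=P[abs(P[:,2]-.115)<.006]
    def cost(g):
        s=0
        for k in ks:
            Q=P[np.hypot(*(P[:,:2]-rnd(g+72*k)).T)<.021]; s+=len(Q)
        return s
    g=np.arange(lo,hi,.5); v=np.array([cost(a) for a in g],float); w=v*(v>.97*v.max()); return (g*w).sum()/w.sum(),v.max()
def push(d0,d1,r=.160,z=.042,rate=.06):
    az=np.radians((d0+d1)/2+180)
    q=None
    for f in (True,False):
        qq=tilt(.15,az,f); js=[inverse_kinematics([*pol(a,r),zz],qq) for a in (d0,d1) for zz in (z,.25)]
        print([None if j is None else j[5].round(2) for j in js])
        if all(j is not None for j in js) and (q is None or abs(js[0][5])<q[0]): q=(abs(js[0][5]),qq)
    q=q[1]; move_ptp([*pol(d0,r),.25],q); servo_line([*pol(d0,r),z],q,rate=.12); f0=current_force()
    servo_line([*pol(d1,r),z],q,rate=rate); print("force",(current_force()-f0).round(1),current_position())
    servo_line([*pol(d1-3,r),z],q,rate=.05); servo_line([*pol(d1-3,r),.25],q,rate=.25)
E
python3 - <<'E'
from h import *
move_gripper(0)
print([gangle(np.load(f"w{i}.npy",allow_pickle=True).item(),125,142) for i in (4,)])
push(259,259+34)
move_ptp([.42,.0,.5],down(np.pi/2)); c=snap("w7"); np.save("w7.npy",c,allow_pickle=True)
print(gangle(c,150,175),current_clock())
E
```

```text
[(np.float64(131.74882327770646), np.float64(1478.0))]
[np.float64(-0.62), np.float64(-0.54), np.float64(-0.53), np.float64(-0.46)]
[np.float64(2.52), np.float64(2.6), np.float64(2.61), np.float64(2.68)]
force [ 0.3 -0.7 -0.3] [ 0.58922864 -0.07228262  0.04203169]
(np.float64(159.75117256204808), np.float64(1290.0)) 95.1333
```

View pics/w7.png

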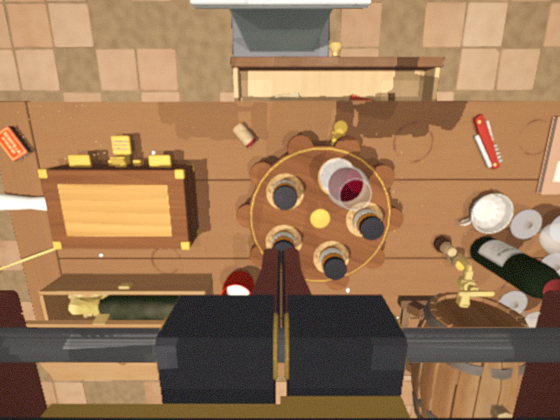

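The table has turned 28°. The glass foot is at (336,173), nearly in line with the pointer at (340,130), with the boss at (320,218). I need about 6° more, so I'll push 5° and then measure from close by.

```bash
python3 - <<'E'
from h import *
push(251,262,rate=.04)
move_ptp([.49,.10,.45],down(np.pi/2)); c=snap("w8"); np.save("w8.npy",c,allow_pickle=True)
print(gangle(c,155,175),current_clock(),-c["R"].T@np.ravel(c["t"]))
W=warp(c,.055,.33,.70,-.1,.25); W2=warp(c,.013,.33,.70,-.1,.25); W[:50]=W2[:50]
cv2.imwrite("pics/warp8.png",cv2.resize(W,None,fx=1.6,fy=1.6))
for s in silhouettes("wrist","wine_glass")[:2]: print(s["conf"],s["xy"])
E
```

```text
[np.float64(-0.34), np.float64(-0.23), np.float64(-0.32), np.float64(-0.22)]
[np.float64(2.8), np.float64(2.91), np.float64(2.82), np.float64(2.92)]
force [-0.1  0.2 -0.1] [ 0.50450515 -0.08333713  0.04192998]
(np.float64(165.00231264002312), np.float64(1995.0)) 101.8083 [0.41156508 0.10040694 0.61039657]
0.78 [278.1, 138.2]
0.72 [261.1, 186.5]
```

View pics/warp8.png

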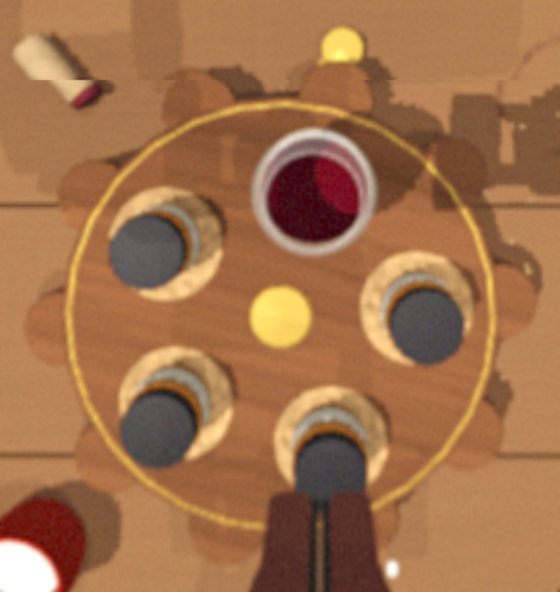

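The rectified view puts the boss at (281,317), the pointer end at (343,46) and the corks at (166,243), (417,307), (176,404) and (331,443). That gives 165.7° for the glass and 167.1° for the pointer, so one more push of 1.4°.

```bash
python3 - <<'E'
from h import *
push(256.5,263.5,rate=.03)
move_ptp([.49,.10,.45],down(np.pi/2)); sleep(.5); c=snap("w9"); np.save("w9.npy",c,allow_pickle=True)
g=gangle(c,155,175); print(g,current_clock()); caps(c,167.1)
W=warp(c,.055,.33,.70,-.1,.25); W2=warp(c,.013,.33,.70,-.1,.25); W[:50]=W2[:50]
V=cv2.resize(W,None,fx=1.6,fy=1.6)
for k in range(5):
    m=rnd(167.1+72*k); o=(m-[.33,-.1])*1600; cv2.circle(V,(int(o[1]),int(o[0])),56,(0,255,0),1)
cv2.imwrite("pics/warp9.png",V)
move_ptp([.36,-.25,.5],down(np.pi/2)); c=snap("w10")
E
```

```text
[np.float64(-0.39), np.float64(-0.29), np.float64(-0.37), np.float64(-0.27)]
[np.float64(2.76), np.float64(2.86), np.float64(2.77), np.float64(2.87)]
force [-0.1 -0.8  0.6] [ 0.50875679 -0.08390054  0.04191429]
(np.float64(166.49957194834843), np.float64(2018.0)) 108.6417
1 [0.483 0.002] [480.8   1.4] 21.2 630
2 [0.583 0.011] [580.5  10.1] 21.7 549
3 [0.605 0.108] [602.2 107.4] 21.3 475
4 [0.519 0.16 ] [518.7 159.3] 21.4 597
```

View pics/warp9.png

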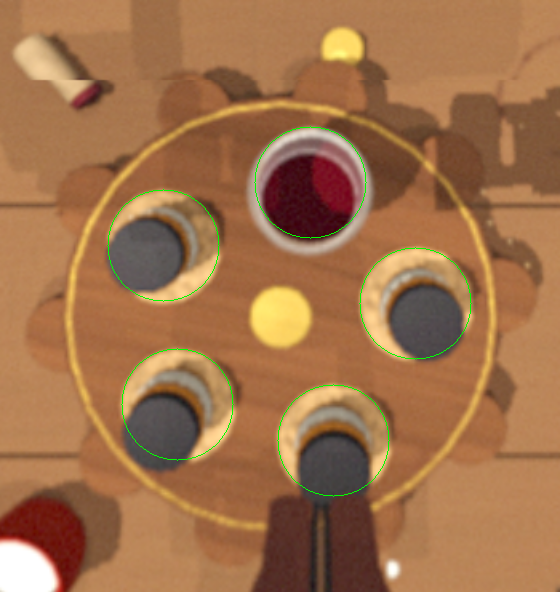

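View pics/w10.png

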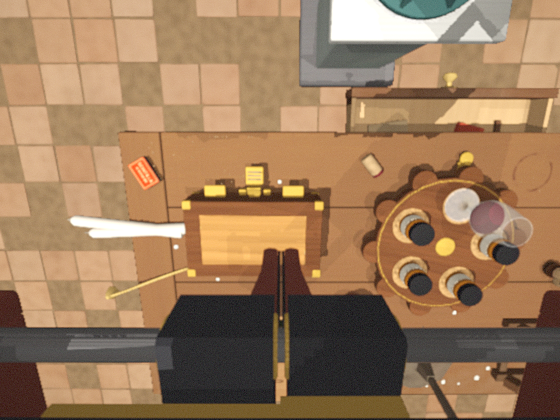

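The overlaid circles match the corks, the glass is in line with the pointer at (343,46), and the jars are centred to within 3 mm. The case is shut at (254,235) and nothing else has moved.

```bash
python3 - <<'E'
from h import *
print(close_job())
E
```

```text
the job is handed in; nothing more can be done
None
```

The job is handed in at about 110 s: by the last pictures all four jars stand on their own cork rounds (caps within about 3 mm of centre), the case is shut and latched, and the glass is in line with the brass pointer to about 1°; no verdict came back.

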